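Shut the ink keeper: press the pot home, cover it and twist the shell into its catches

ROBOT

A 7-joint arm with a two-finger parallel gripper is mounted at the origin on the work surface. World frame = base frame: x ahead of the robot, y to its left, z up, the work surface at z = 0. Lengths are in m, angles in degrees, forces in N, time in s.
With the tool pointing down it reaches from about 0.425 to 0.875 m from the base axis. Payload 4.7 kg.
Tool frame: the origin (TCP) lies at the very end of the fingers, on their centre line; the grasp point (between the pads) lies 19 mm behind it; y points along the fingers, z is the direction in which the jaws open and shut, and the axes are right-handed (so a half turn about y gives the same grasp; the last joint's range is limited). The gripper opens to 87 mm and grips with 3 to 60 N. Pads are 19 mm wide; open, the fingers measure 117 mm over their backs; the gripper's body (75 mm by 190 mm) begins 51 mm behind the grasp point.
Start: joints at [74.605, 18.392, -4.016, 83.108, 1.295, 78.541, -3.26], TCP at [0.181, -0.624, 0.223] pointing down, gripper open.
Joint ranges: [-163.93, 163.93], [-17.29, 119.83], [-79.2, 71.16], [3.27, 140.29], [-89.18, 269.18], [5.43, 117.66], [-154.24, 154.24]. Speed limits (degrees/s): [147.25, 147.25, 180, 180, 180, 180, 180].

INTERFACE

Orientations are given as [roll, pitch, yaw] about the fixed x, y, z axes, in that order (R = Rz(yaw) Ry(pitch) Rx(roll)).
In Python, from cell import env gives the robot as it stands.
- The arm moves only by the shell command python3 -m pendant 'ROWS' [FORCE]. ROWS is JSON, one flat list of numbers, 7 for each row, row after row: the shift along the world's x, y, z in units of 40 mm (1.0 is 40 mm), then the turn, a rotation vector about the world's x, y, z in units of 10 degrees (1.0 is 10 degrees), then the finger opening in mm, from 0 to 87. In form: [x, y, z, wx, wy, wz, jaw, x, y, z, wx, wy, wz, jaw, ...]. A call has 1 to 10 rows; each row shifts and turns the commanded pose from where the row before left it; what a row does not reach is not made up. A row lasts 1/8 s, in which the tool goes at most 62.5 mm and 10.7 degrees, less where a joint would pass 70% of its speed; a pose out of reach is approached as far as the arm can. A call is refused whole if a number of a shift passes 1 or a number of a turn 1, either way. A call with a gripper value outside its range is refused whole. The fingers move at their own pace and stop on an object; FORCE is the grip in N (left out, the last holds). Time passes only in rows, so rows that do not move let the fingers close. It gives the time, the measured TCP pose, the force and the opening at its end, in the units of the state.
- env.get_obs(): the state, without advancing time (a new reading comes with each control period).
- env.read_camera(name): name is "side" or "top" or "wrist"; returns a dict with "image" (480x640x3 uint8, red, green, blue), "fx", "fy", "cx", "cy" (pixels), "k1" (the pictures are not rectified: a ray, as slopes to the right and down, at radius r is drawn at 1 + k1 r^2 times it, then the intrinsics apply), "cam_to_world" (4x4, takes a point from camera to world coordinates). Camera axes: x right, y up, looking along -z (the intrinsics and any distortion apply to the point x, -y, -z); pixel columns grow to the right and rows downward; lengths in m; the calibration is good to about 2 mm. A picture is of the moment at which its call begins. There is no depth.
- env.sign_off(): hands the job in, once; it reports no verdict.
The state is a dict: "time_s": time; "qpos": joint angles; "joint_velocities": joint speeds; "effort": joint torques, N m; "tool_pos": TCP position; "tool_rot": TCP orientation; "force": force on the tool from outside, world axes, zero at the start; "wrist_torque": the same for the moment, N m; "grip_width": finger opening in m.
Only numpy, scipy, OpenCV 4.12 (cv2) and the standard library are available. Lean on these libraries where they do the work, as an engineer would, in place of code of your own. Each camera call takes 0.05 s, during which the arm holds its last target.

TASK

Put the stamp ink away: press the yellow ink pot straight down into its foam until it is fully home, then lift the teal cover shell by its wooden knob, set it upright over the pot so that it sits flat on the grey base with its two ears clear of the orange catches, and let go of it. Then turn the cover clockwise (seen from above), with the ears running under the catches, all the way to the stops by pushing a white thumb tab; the knob is only for lifting, so keep the fingers off it while the ears go under the catches. Leave the mouse, highlighter and stamp where they are.

Things in the scene. Friction and masses are not known exactly. Their poses are not given: they have to be found in the camera images.
- keeper: Base of the ink keeper, fixed to the cart: grey round foot, 156 mm across, 12 mm thick; origin at the centre of its underside, z up. The cover is home when its ears lie along this y axis (either way round; two halves alike). It can only be lowered with its ears 30 to 140 degrees counterclockwise (from above) of home; 50 to 60 is good.
- spigot_top (a point): Centre of the top of the dark foam-filled round spigot on the base, 30 mm above the cart. The spigot is 87 mm across, bevelled to 74 mm across over its upper 8 mm; the cover drops around it.
- catch_left (a point): Orange hooked catch on the base's +y side, 54 to 70 mm from the axis; this point is on its top, on the y axis, 31 mm above the cart. Its overhang (8 mm thick, 11 mm clear above the foot) starts at x = -11 mm, where the ear enters moving clockwise (towards +x), and ends in a stop post at x = 11.5 to 23 mm that the ear's side meets when home. Axes as the base's.
- catch_right (a point): The other orange catch, on the -y side: the same turned half a turn about the base's axis (ear enters at x = 11 mm moving towards -x, stop post at x = -11.5 to -23 mm). Point on its top; axes as the base's.
- pot (a joint): How far the yellow ink pot is pressed into the foam (m): 0 = 20 mm proud, 0.020 = fully home against its end stop (white collar on the foam). It slides only straight down the base's axis, stiffly (about 6 N friction), and stays where it is left. Starts between 0 and 0.006. Left proud, it keeps the cover from going down.
- pot_top (a point): Centre of the flat top face (38 mm across) of the yellow ink pot, on the base's axis. The pot is 52 mm across; its top is 70 mm above the cart when home, up to 90 mm when proud.
- cover_mid (a point): Teal cover, loose, 0.16 to 0.25 kg, open side down: hollow shell 100 mm across, 92 inside, 74 tall (108 with knob), inner ceiling 68 mm up. Point on its axis 37 mm above its underside (49 mm above the cart when seated); z up, y along the ears. Two flat ears, 22 wide, 8 thick, level with the rim, reach along +y and -y to 92 mm from the axis, each ending in a white thumb tab.
- knob: Wooden lifting knob fixed on top of the cover: flat-sided bar 44 mm long (x), 20 mm wide (y, the way to grip it), 34 mm tall (z); origin at its centre, on the cover's axis, 91 mm above the cover's underside; axes parallel to the cover's.
- tab_left (a point): Upright white thumb tab on the cover's +y ear, 87 mm from the cover's axis: 10 mm radially, 14 mm along the turning direction, 50 mm tall from the ear's underside; point at its centre, 30 mm above the underside. Push it sideways about the axis to turn the cover: about 1 N, a few N at the stop.
- tab_right (a point): The same white thumb tab on the cover's -y ear.
- mouse: Grey computer mouse, 104 x 60 x 36 mm, bystander; origin at the centre of its underside.
- highlighter: Yellow highlighter lying flat along its x, about 140 x 26 x 18 mm, bystander; origin at its underside near the middle.
- stamp: Block stamp with turned wooden handle, 80 x 52 x 80 mm, bystander; origin at the centre of its underside.
There are look-alikes about, which are no part of the job. What is shaped like the keeper but green is not meant.

How it is judged:
By the outcome, as a careful person would: the job done as asked, in the order asked, and still so for the second after the job is handed in, with the robot touching nothing.
It also fails if it takes over 69 s, if anything falls off the work surface, if the arm or the gripper's body presses on something with over 40 N, if the wrist force passes 120 N, or if a joint passes its speed limit or range.

## Working session

There is one attempt and no reset: what is moved stays moved. The work goes in short steps, Python scripts to look and compute and a shell command to move; the robot and the scene stay as the last step left them, time stands still between calls to the robot, and variables do not carry over. Pictures are saved under pics/ and viewed, and the job is handed in when it is done.

```bash
ls; mkdir -p pics; python3 - <<'E'
from cell import env
import cv2
o=env.get_obs(); print(o)
for n in("side","top","wrist"):
    c=env.read_camera(n); cv2.imwrite(f"pics/{n}0.png",c["image"][:,:,::-1]); print(n,c["fx"],c["k1"],c["cam_to_world"])
E
```

```text
pics
{'time_s': 0.0, 'qpos': array([74.60434967, 18.43916679, -4.01508965, 83.17339948,  1.29513985,
       78.54058247, -3.25880063]), 'joint_velocities': array([-0.05593816, -0.11971203,  0.00241426,  0.0779354 , -0.0572714 ,
        0.04692328,  0.03136991]), 'effort': array([-2.46348254e-04, -4.91288316e+01, -4.04060371e-01, -3.12530744e+01,
       -6.38854830e-02,  4.36437281e-02,  1.72824857e-04]), 'tool_pos': array([ 0.18117748, -0.62367617,  0.2214734 ]), 'tool_rot': array([-9.01079022e+01, -5.94577427e-03, -1.63793820e+02]), 'force': array([ 0.25353282,  0.30559229, -0.37627381]), 'wrist_torque': array([-0.04734283, -0.002831  , -0.04557054]), 'grip_width': 0.08691057642196288}
side 474.14214854965917 -0.086173210548582 [[-8.36288308e-01  3.21882650e-01 -4.43861944e-01  1.74195171e-01]
 [-5.48289216e-01 -4.92278093e-01  6.76048234e-01  6.72721556e-01]
 [-8.95314681e-04  8.08735951e-01  5.88171200e-01  5.68149868e-01]
 [ 0.00000000e+00  0.00000000e+00  0.00000000e+00  1.00000000e+00]]
top 504.64790647549995 0.030594994737325052 [[-0.03510767  0.97921166 -0.19977983  0.35241433]
 [-0.99937384 -0.03351814  0.0113341   0.08546696]
 [ 0.00440224  0.20005265  0.97977526  0.99157696]
 [ 0.          0.          0.          1.        ]]
wrist 378.5427113644313 -0.05320154003461584 [[ 0.27946567  0.91357713  0.29542471  0.26087558]
 [-0.96015502  0.26627144  0.0848638  -0.59944704]
 [-0.00113353 -0.30737004  0.95158939  0.38385882]
 [ 0.          0.          0.          1.        ]]
```

View pics/side0.png

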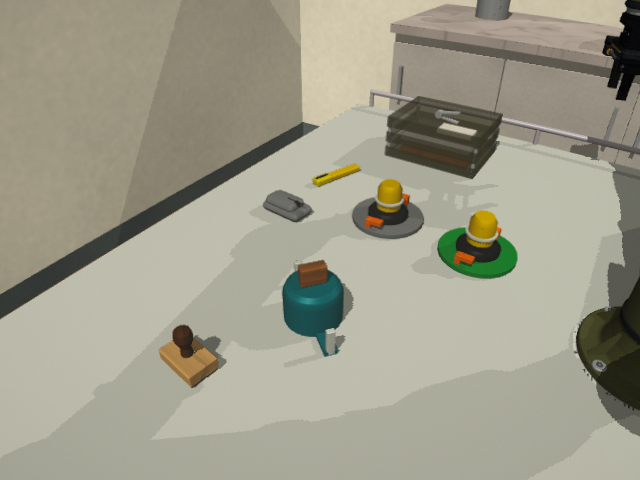

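View pics/top0.png

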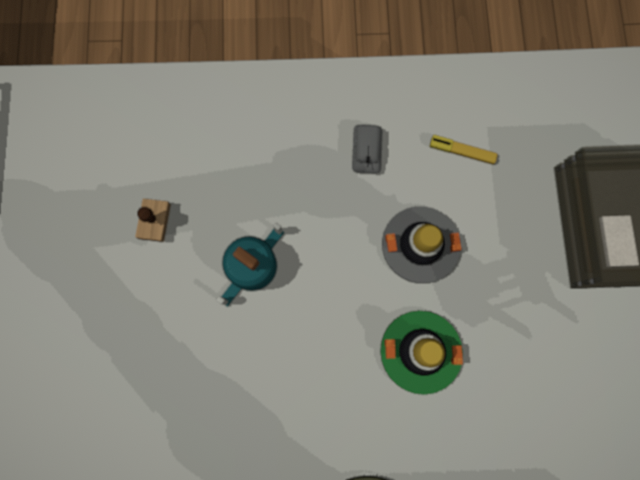

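View pics/wrist0.png

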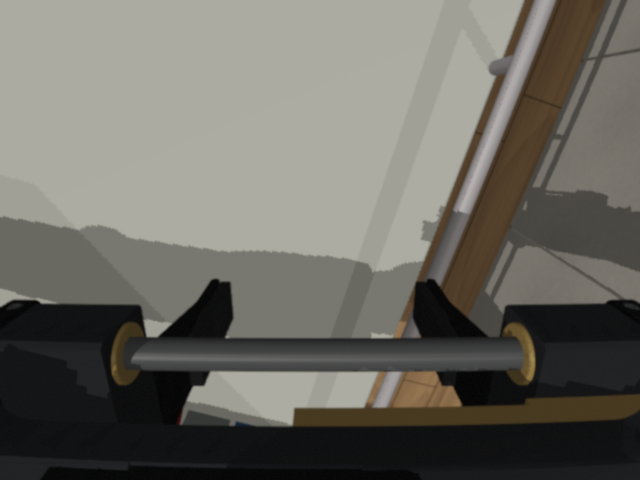

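Candidates: the grey keeper (top 422,245 / side 388,215) or the green look-alike (top 423,352 / side 478,250). I choose the grey one. There is only one teal cover (top 250,262). Next I'll check this in close crops.

```bash
cat > h.py <<'E'
import numpy as np,cv2
from cell import env
def K(c): return np.array([[c["fx"],0,c["cx"]],[0,c["fy"],c["cy"]],[0,0,1]]),np.array([c["k1"],0,0,0,0.])
def ray(c,uv):
    k,d=K(c); p=cv2.undistortPoints(np.array(uv,float).reshape(-1,1,2),k,d).reshape(-1,2)
    M=np.array(c["cam_to_world"]); D=np.c_[p[:,0],-p[:,1],-np.ones(len(p))]@M[:3,:3].T
    return M[:3,3],D
def plane(c,uv,z):
    o,D=ray(c,uv); t=(z-o[2])/D[:,2]; return o+D*t[:,None]
def proj(c,P):
    M=np.array(c["cam_to_world"]); P=(np.atleast_2d(P)-M[:3,3])@M[:3,:3]
    k,d=K(c); P=P*[1,-1,-1]
    return cv2.projectPoints(P.reshape(-1,1,3),np.zeros(3),np.zeros(3),k,d)[0].reshape(-1,2)
def tri(c1,a,c2,b):
    o1,d1=ray(c1,[a]);o2,d2=ray(c2,[b]);d1=d1[0]/np.linalg.norm(d1);d2=d2[0]/np.linalg.norm(d2)
    s=np.linalg.lstsq(np.c_[d1,-d2],o2-o1,rcond=None)[0]
    p,q=o1+d1*s[0],o2+d2*s[1]; return (p+q)/2,np.linalg.norm(p-q)
def crop(img,x0,y0,w,h,s,fn):
    cv2.imwrite(fn,cv2.resize(img[y0:y0+h,x0:x0+w,::-1],None,fx=s,fy=s,interpolation=cv2.INTER_CUBIC))
E
python3 - <<'E'
from h import *
t=cv2.imread('pics/top0.png')[:,:,::-1]; s=cv2.imread('pics/side0.png')[:,:,::-1]
crop(t,370,195,110,110,5,'pics/tk.png'); crop(t,200,210,110,110,5,'pics/tc.png')
a=cv2.resize(s[160:260,340:440],None,fx=4,fy=4,interpolation=2);b=cv2.resize(s[260:360,265:365],None,fx=4,fy=4,interpolation=2)
cv2.imwrite('pics/s1.png',np.hstack([a,b])[:,:,::-1])
E
```

```text
(no output)
```

View pics/tk.png

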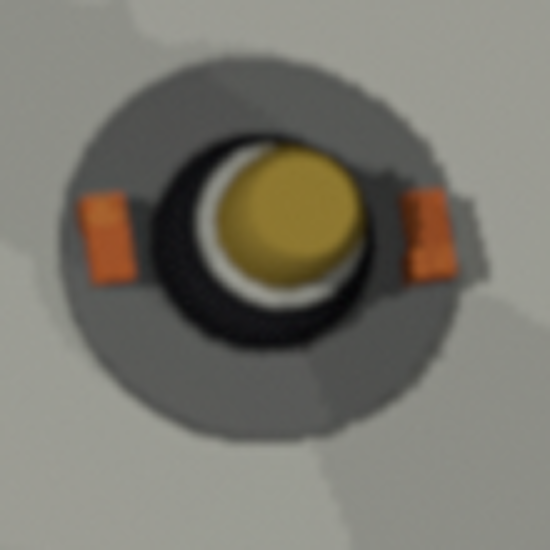

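View pics/tc.png

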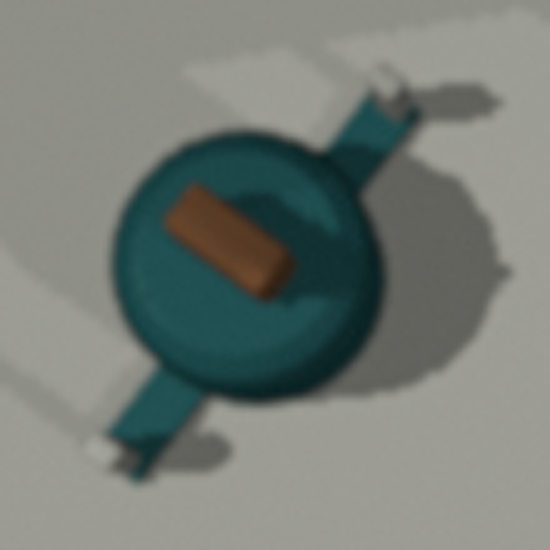

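View pics/s1.png

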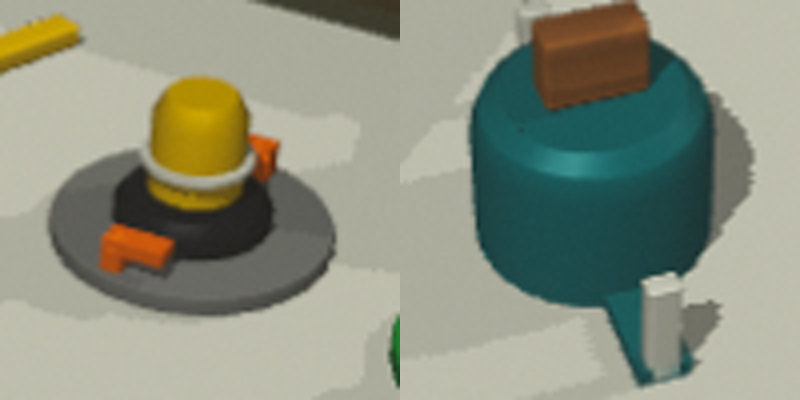

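```bash
cat > m.py <<'E'
from h import *
from scipy.optimize import least_squares
t=env.read_camera("top"); s=env.read_camera("side")
def O(p,x0,y0,k): return (np.array(p,float)+.5)/k-.5+[x0,y0]
def R(a): a=np.radians(a); return np.array([[np.cos(a),-np.sin(a)],[np.sin(a),np.cos(a)]])
E
python3 - <<'E'
from m import *
f=lambda p:O(p,370,195,5)
L=plane(t,f([(80,197),(122,193),(135,280),(93,285)]),.031);Rr=plane(t,f([(420,190),(443,187),(457,275),(432,280)]),.031)
print(L.round(4));print(Rr.round(4))
print("pot",plane(t,f([(303,202)]),.09))
a=lambda p:O(p,340,160,4)
print("tri pot",tri(t,f([(303,202)])[0],s,a([(200,90)])[0]))
pts=plane(t,f([(60,240),(250,55),(460,240),(260,440),(120,380),(400,370),(120,110),(400,110)]),.008)
(c,rad)=(lambda q:(q[:2]/2,(q[2]+q[0]**2/4+q[1]**2/4)**.5))(np.linalg.lstsq(np.c_[pts[:,:2],np.ones(len(pts))],(pts[:,:2]**2).sum(1),rcond=None)[0]); print("disc",c,rad)
ps=plane(s,a([(48,225),(335,240),(205,313)]),.008);print(ps, np.linalg.norm(ps[:,:2]-c,axis=1))
g=lambda p:O(p,200,210,5)
# cover
b=lambda p:O(p,265-100,260,4)
K_=g([(195,184),(165,212),(270,300),(297,265)]) 
print("knob top",plane(t,K_,.108))
print("tab tops",plane(t,g([(388,75),(100,447)]),.05))
pts=plane(t,g([(113,260),(250,130),(385,265),(258,405)]),.05);print(pts)
print("side knob top", plane(s,b([(533,22),(640,2),(650,38),(540,55)]),.108), "tab",plane(s,b([(662,283)]),.05))
E
```

```text
[[ 0.5497 -0.0627  0.031 ]
 [ 0.5507 -0.0792  0.031 ]
 [ 0.5162 -0.0819  0.031 ]
 [ 0.5148 -0.0656  0.031 ]]
[[ 0.5479 -0.1949  0.031 ]
 [ 0.5488 -0.2039  0.031 ]
 [ 0.514  -0.2061  0.031 ]
 [ 0.5123 -0.1963  0.031 ]]
pot [[ 0.53290193 -0.13473896  0.09      ]]
tri pot (array([ 0.53300147, -0.13463466,  0.09022207]), np.float64(0.0003032385283105252))
disc [ 0.53364107 -0.13595542] 0.07781001293220866
[[ 0.59587434 -0.09066499  0.008     ]
 [ 0.4584998  -0.16306217  0.008     ]
 [ 0.48705219 -0.06305246  0.008     ]] [0.07696884 0.07988107 0.086518  ]
knob top [[0.5202967  0.211932   0.108     ]
 [0.51056035 0.22259039 0.108     ]
 [0.47781098 0.18575519 0.108     ]
 [0.48993868 0.17610369 0.108     ]]
tab tops [[0.5712     0.14635896 0.05      ]
 [0.43336574 0.25576132 0.05      ]]
[[0.50328082 0.25114228 0.05      ]
 [0.55150699 0.19925124 0.05      ]
 [0.49781587 0.14895674 0.05      ]
 [0.44682447 0.19719416 0.05      ]]
side knob top [[0.51927714 0.21293833 0.108     ]
 [0.49139911 0.17970354 0.108     ]
 [0.47605393 0.19635879 0.108     ]
 [0.50544364 0.22776019 0.108     ]] tab [[0.43273373 0.2549274  0.05      ]]
```

Keeper at about (0.5325, −0.1348), yaw 4.5° (catch span measured 140.8 mm, expected 140.5; pot top z 90 by triangulation). Cover at about (0.501, 0.200), yaw about 50.5° (tab span 176 mm, expected 174), so it already sits about 46° CCW of home. First the pot.

```bash
python3 -m pendant '[0.6,0.85,0,0,0,0.34,0,0.6,0.85,0,0,0,0.34,0,0.6,0.85,0,0,0,0.34,0,0.6,0.85,0,0,0,0.34,0,0.6,0.85,0,0,0,0.34,0,0.6,0.85,0,0,0,0.34,0,0.6,0.85,0,0,0,0.34,0,0.6,0.85,0,0,0,0.34,0,0.6,0.85,0,0,0,0.34,0,0.6,0.85,0,0,0,0.34,0]' 20
```

```text
time_s: 1.5
tool_pos: [0.4225, -0.282, 0.2227]
tool_rot: [-90.0, -0.0, -129.6]
force: [0.7, -1.1, -0.2]
grip_width: 0.0014
```

```bash
python3 -m pendant '[0.7,0.92,0,0,0,0,0,0.7,0.92,0,0,0,0,0,0.7,0.92,-0.5,0,0,0,0,0.65,0.92,-0.8,0,0,0,0,0,0,-0.8,0,0,0,0,0,0,-0.6,0,0,0,0,0,0,0,0,0,0,0,0,0,0,0,0,0,0]'
python3 - <<'E'
from h import *
o=env.get_obs();print(o["tool_pos"],o["tool_rot"],o["force"])
s=env.read_camera("side");t=env.read_camera("top");crop(s["image"],330,120,110,120,4,'pics/a.png');crop(t["image"],370,195,110,110,4,'pics/b.png')
cv2.imwrite('pics/ab.png',np.hstack([cv2.imread('pics/a.png')[:440],cv2.imread('pics/b.png')[:,:360]]))
E
```

```text
time_s: 2.5
tool_pos: [0.5321, -0.1367, 0.1157]
tool_rot: [-89.9, 0.0, -129.8]
force: [0.1, 0.6, 1.3]
grip_width: 0.0004
[ 0.53211436 -0.13667542  0.1156702 ] [-8.99189421e+01  3.94525329e-02 -1.29762293e+02] [0.09956755 0.63919867 1.25479787]
```

View pics/ab.png

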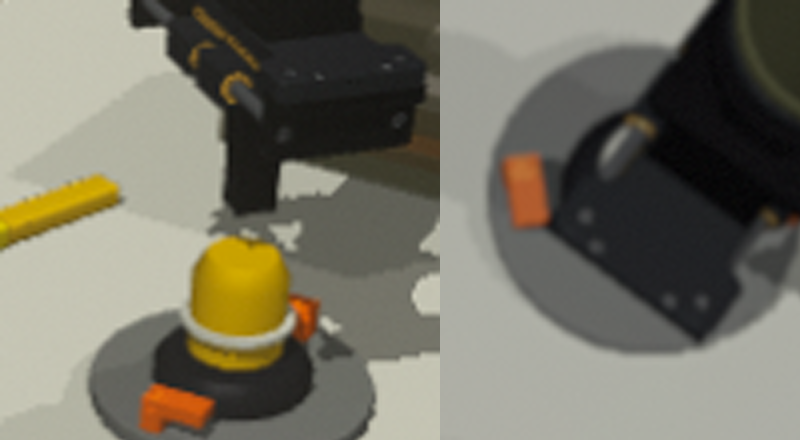

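The closed fingers are over the pot top (side crop 245,240). Pressing now.

```bash
python3 -m pendant '[0,0.05,-0.25,0,0,0,0,0,0,-0.25,0,0,0,0,0,0,-0.15,0,0,0,0,0,0,-0.12,0,0,0,0,0,0,-0.12,0,0,0,0,0,0,-0.1,0,0,0,0,0,0,-0.1,0,0,0,0]'
python3 -m pendant '[0,0,-0.05,0,0,0,0,0,0,-0.05,0,0,0,0,0,0,0,0,0,0,0]'
```

```text
time_s: 3.48
tool_pos: [0.5308, -0.1349, 0.0712]
tool_rot: [-90.1, -0.1, -129.8]
force: [-3.2, 0.6, 5.5]
grip_width: 0.0005
time_s: 3.85
tool_pos: [0.531, -0.1349, 0.0702]
tool_rot: [-90.0, -0.1, -129.8]
force: [-10.3, 1.6, 25.0]
grip_width: 0.0004
```

```bash
python3 -m pendant '[0,0,0.5,0,0,0,0,0,0,1,0,0,0,0,0,0.6,1,0,0,0,40,0,1,1,0,0,0,60,0,1,0.2,0,0,0,60,-0.1,1,0,0,0,0,60,-0.1,1,0,0,0,0,60,-0.1,1,0,0,0,0,60]'
python3 - <<'E'
from h import *
o=env.get_obs();print(o["tool_pos"],o["tool_rot"],o["force"])
s=env.read_camera("side");t=env.read_camera("top");crop(s["image"],340,160,100,100,4,'pics/a.png');crop(t["image"],370,195,110,110,4,'pics/b.png')
cv2.imwrite('pics/ab2.png',np.hstack([cv2.imread('pics/a.png')[:400],cv2.imread('pics/b.png')[:400,:400]]))
E
```

```text
time_s: 4.85
tool_pos: [0.5192, 0.0901, 0.2148]
tool_rot: [-90.0, 0.0, -129.8]
force: [-0.0, -0.7, 0.7]
grip_width: 0.0523
[0.51917932 0.09014692 0.21479957] [-8.99744645e+01  1.92673229e-04 -1.29810521e+02] [-0.00203831 -0.68045825  0.70013212]
```

View pics/ab2.png

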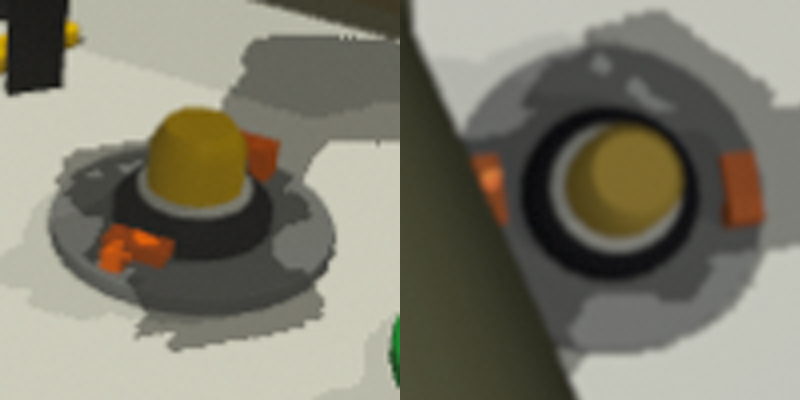

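```bash
python3 -m pendant '[-0.16,0.92,0,0,0,0,50,-0.16,0.92,-0.3,0,0,0,50,-0.16,0.91,-0.8,0,0,0,50,0,0,-0.8,0,0,0,50,0,0,0,0,0,0,50]'
python3 - <<'E'
from m import *
o=env.get_obs();print(o["tool_pos"],o["tool_rot"],o["force"])
print("pot",plane(t,[[370+(238.5/4)-.5,195+170.5/4-.5]],.07))
w=env.read_camera("wrist")
crop(s["image"],260,190,120,110,4,'pics/a3.png');cv2.imwrite('pics/w3.png',w["image"][:,:,::-1])
E
```

```text
time_s: 5.58
tool_pos: [0.4985, 0.1977, 0.1365]
tool_rot: [-90.2, -0.3, -129.8]
force: [0.1, 0.6, -0.2]
grip_width: 0.0503
[0.50081794 0.19821517 0.13948202] [-8.99863556e+01  5.69576944e-03 -1.29873552e+02] [ 0.14539882  0.014295   -0.4026213 ]
pot [[ 0.53293946 -0.13730074  0.07      ]]
```

View pics/a3.png

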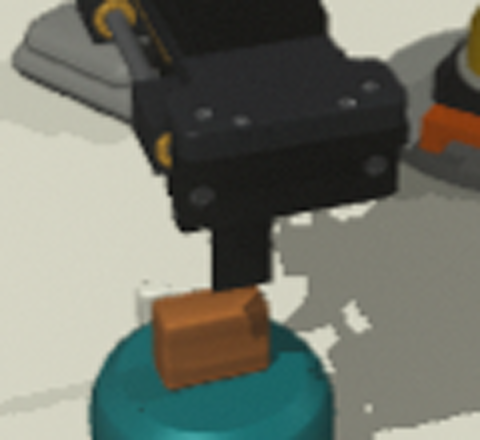

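View pics/w3.png

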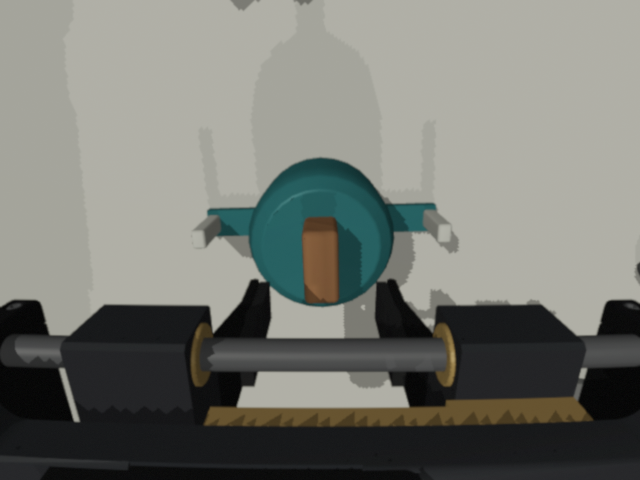

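```bash
python3 - <<'E'
from m import *
w=env.read_camera("wrist");print(env.get_obs()["tool_pos"])
p=plane(w,[(200,239),(444,233)],.05);print(p,p.mean(0)); d=p[1]-p[0]; print(np.degrees(np.arctan2(d[1],d[0])),np.linalg.norm(d))
k=plane(w,[(304,232),(337,232),(306,303),(339,303)],.108);print(k,k.mean(0))
E
```

```text
[0.5012997  0.19870298 0.14036423]
[[0.43326361 0.25516121 0.05      ]
 [0.5683665  0.14802224 0.05      ]] [0.50081505 0.20159172 0.05      ]
-38.41503772550988 0.1724283929260636
[[0.50700649 0.2239393  0.108     ]
 [0.52066832 0.21251827 0.108     ]
 [0.47996201 0.19078223 0.108     ]
 [0.49451903 0.1786017  0.108     ]] [0.50053896 0.20146038 0.108     ]
```

```bash
python3 -m pendant '[0,0.05,-0.6,0,0,0,50,0,0,-0.55,0,0,0,50,0,0,-0.38,0,0,0,50,0,0,0,0,0,0,50,0,0,0,0,0,0,10,0,0,0,0,0,0,10,0,0,0,0,0,0,10,0,0,0,0,0,0,10,0,0,0,0,0,0,10]' 35
```

```text
time_s: 7.0
tool_pos: [0.5005, 0.2009, 0.0782]
tool_rot: [-90.0, 0.0, -129.8]
force: [0.3, -0.4, 2.4]
grip_width: 0.0194
```

```bash
python3 -m pendant '[0,0,0.5,0,0,0,10,0,0,0.9,0,0,0,10,0,0,0.9,0,0,0,10,0,0,0.8,0,0,0,10,0,0,0,0,0,0,10]'
python3 - <<'E'
from m import *
w=env.read_camera("wrist");print(env.get_obs())
crop(s["image"],230,140,150,150,4,'pics/a4.png');cv2.imwrite('pics/w4.png',w["image"][:,:,::-1])
E
```

```text
time_s: 7.62
tool_pos: [0.5016, 0.2021, 0.205]
tool_rot: [-89.8, 0.3, -129.8]
force: [-0.1, -0.7, -2.8]
grip_width: 0.0195
{'time_s': 7.775, 'qpos': array([ 19.08065605,   9.73618964, -48.0029295 ,  99.38694349,
         7.49716455,  74.30474314, -70.3525815 ]), 'joint_velocities': array([-0.24910214,  0.71684462,  0.24047536,  0.63314551,  0.07319493,
       -0.1002839 , -0.01403065]), 'effort': array([-8.72982061e-02, -3.19293344e+01, -4.22541082e+00, -3.23711443e+01,
       -6.62816805e-02, -9.89183807e-02,  2.88026618e-03]), 'tool_pos': array([0.49931632, 0.20057949, 0.20077917]), 'tool_rot': array([-9.00448389e+01, -1.02045239e-01, -1.29790866e+02]), 'force': array([-0.05215029, -0.95744639, -1.68492824]), 'wrist_torque': array([-0.00671804, -0.00086594,  0.00459108]), 'grip_width': 0.01999472673816509}
```

View pics/a4.png

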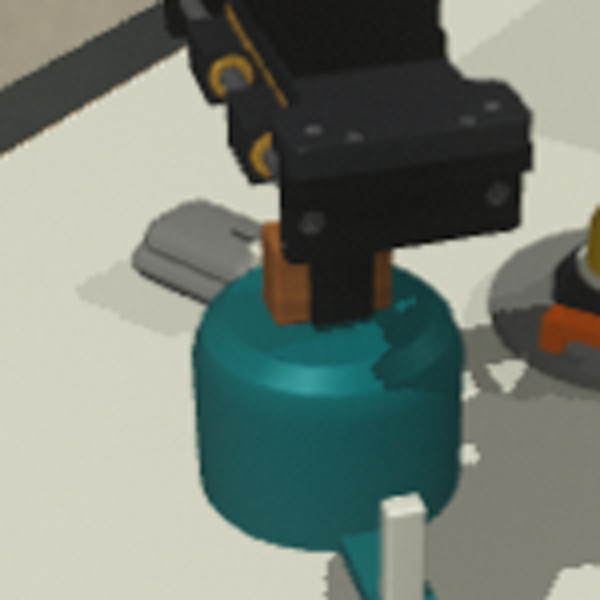

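View pics/w4.png

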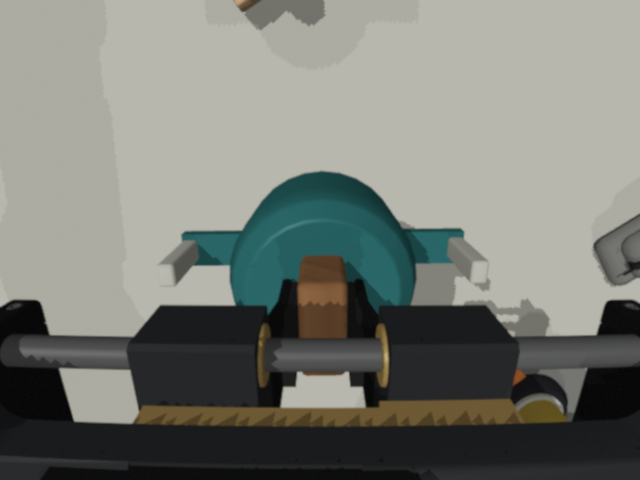

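```bash
python3 - <<'E'
from m import *
w=env.read_camera("wrist");print(env.get_obs()["tool_pos"],env.get_obs()["tool_rot"])
p=plane(w,[(167,275),(479,270)],.1726);print(p,p.mean(0)); d=p[1]-p[0]; print(np.degrees(np.arctan2(d[1],d[0])),np.linalg.norm(d))
E
python3 -m pendant '[0.1,-0.85,0,0,0,0.1,10,0.1,-0.85,0,0,0,0.1,10,0.1,-0.85,0,0,0,0.1,10,0.1,-0.85,0,0,0,0.1,10,0.1,-0.85,0,0,0,0.1,10,0.1,-0.85,0,0,0,0.1,10,0.1,-0.85,0,0,0,0.1,10,0.1,-0.85,0,0,0,0,10,0,-0.85,0,0,0,0,10,0,-0.7,0,0,0,0,10]'
python3 -m pendant '[0,0,0,0,0,0,10,0,0,0,0,0,0,10]'
```

```text
[0.49933479 0.2006162  0.20042276] [-9.00895205e+01 -1.14806565e-01 -1.29791466e+02]
[[0.43124291 0.25639258 0.1726    ]
 [0.56528906 0.14885896 0.1726    ]] [0.49826598 0.20262577 0.1726    ]
-38.73705463959889 0.1718483363796409
time_s: 9.18
tool_pos: [0.5315, -0.1344, 0.2006]
tool_rot: [-90.1, -0.0, -122.8]
force: [0.4, 0.4, -2.6]
grip_width: 0.0198
time_s: 9.43
tool_pos: [0.532, -0.1318, 0.2011]
tool_rot: [-90.1, 0.0, -122.7]
force: [-0.7, -0.2, -2.7]
grip_width: 0.0196
```

```bash
python3 - <<'E'
from m import *
w=env.read_camera("wrist");print(env.get_obs()["tool_pos"],env.get_obs()["tool_rot"])
crop(s["image"],320,80,140,150,4,'pics/a5.png');cv2.imwrite('pics/w5.png',w["image"][:,:,::-1])
crop(t["image"],350,175,150,140,4,'pics/t5.png')
E
```

```text
[ 0.53224147 -0.1315013   0.20165592] [-9.00205336e+01  1.52688172e-02 -1.22673838e+02]
```

View pics/a5.png

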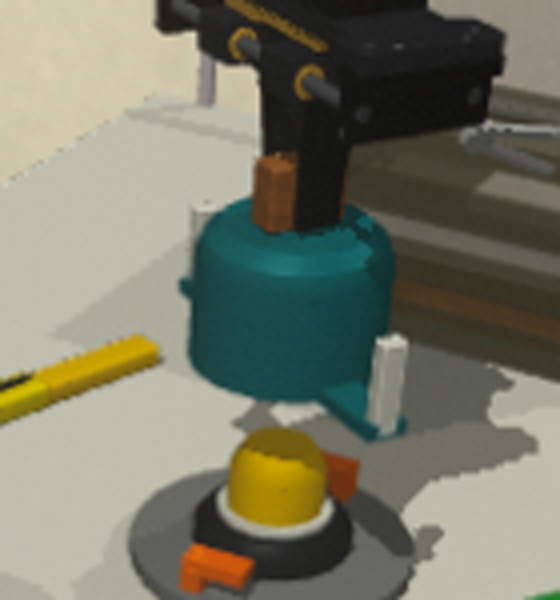

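View pics/w5.png

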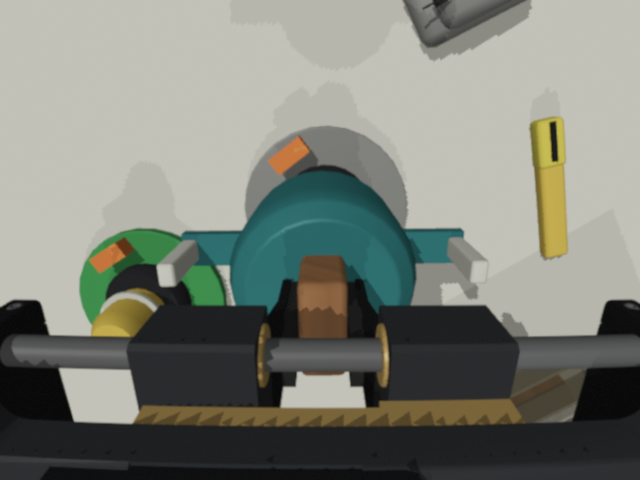

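View pics/t5.png

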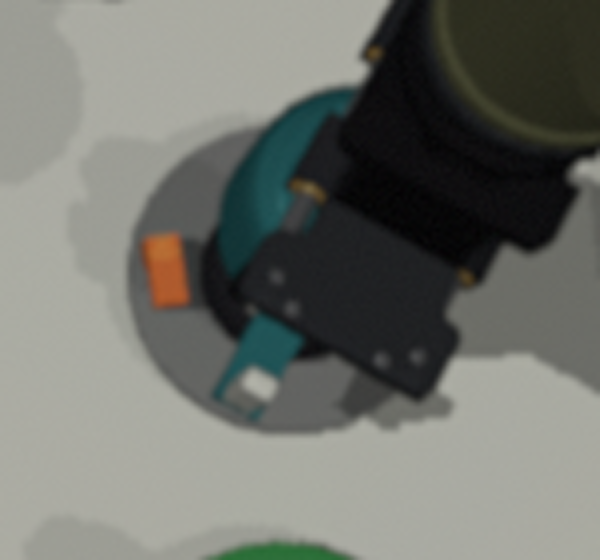

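```bash
python3 - <<'E'
from m import *
w=env.read_camera("wrist");print(env.get_obs()["tool_pos"])
p=plane(w,[(167,275),(479,270)],.1735);print("cover wrist",p.mean(0))
q=plane(w,[(246,195),(407,200),(326,126),(263,152),(388,150)],.012)
r=least_squares(lambda c:np.linalg.norm(q[:,:2]-c,axis=1)-.078,[.53,-.135]);print("keeper wrist",r.x,r.fun)
print("catch w",plane(w,[(289,156)],.031))
for z,n in((.1735,"tab")):
    a=plane(s,[O((389,341),320,80,4)],z);b=plane(t,[O((258,383),350,175,4)],z);print(a,b)
print(tri(s,O((389,341),320,80,4),t,O((260,385),350,175,4)))
# side silhouette
for x0,y0 in((.5325,-.135),(.5305,-.1325),(.5325,-.130)):
  z0=.1235
  P=[(x0+.05*np.cos(a),y0+.05*np.sin(a),z0+.03) for a in np.radians(np.arange(0,360,2))]
  u=proj(s,P);i,j=u[:,0].argmin(),u[:,0].argmax();print(((u[[i,j]]-[320,80]+.5)*4-.5).round(1))
E
```

```text
[ 0.53225799 -0.1321966   0.20185699]
cover wrist [ 0.53113339 -0.12997771  0.1735    ]
keeper wrist [ 0.53178512 -0.13548479] [-0.00067286 -0.00063387 -0.00135053  0.00112733  0.00110542]
catch w [[ 0.532354  -0.0740218  0.031    ]]Traceback (most recent call last):
  File "<stdin>", line 7, in <module>
TypeError: cannot unpack non-iterable float object
```

```bash
python3 - <<'E'
from m import *
print(env.get_obs()["tool_pos"])
print(tri(s,O((389,341),320,80,4),t,O((260,385),350,175,4)))
for x0,y0 in((.5325,-.135),(.531,-.130)):
  P=[(x0+.05*np.cos(a),y0+.05*np.sin(a),.1535) for a in np.radians(np.arange(0,360,2))]
  u=proj(s,P);i,j=u[:,0].argmin(),u[:,0].argmax();print(((u[[i,j]]-[320,80]+.5)*4-.5).round(1))
  d=np.radians(58+90+180); d0=d-np.pi
  for dd in(d,d0): print(((proj(s,[(x0+.087*np.cos(dd),y0+.087*np.sin(dd),.1735)])-[320,80]+.5)*4-.5).round(1),((proj(t,[(x0+.087*np.cos(dd),y0+.087*np.sin(dd),.1735)])-[350,175]+.5)*4-.5).round(1))
E
```

```text
[ 0.53218624 -0.13257905  0.20184055]
(array([ 0.45838705, -0.08419738,  0.17199151]), np.float64(0.0016762703047533275))
[[192.1 294.9]
 [391.8 306.7]]
[[207.9 200. ]] [[463.3  27.5]]
[[394.6 334.4]] [[271.4 381.4]]
[[190.  299.2]
 [390.6 311.1]]
[[205.9 203.7]] [[451.8  31.3]]
[[393.2 339.2]] [[259.4 385.5]]
```

```bash
python3 -m pendant '[0.02,-0.12,-0.1,0,0,0,10,0,0,-0.6,0,0,0,10,0,0,-0.6,0,0,0,10,0,0,-0.4,0,0,0,10,0,0,-0.2,0,0,0,10,0,0,0,0,0,0,10,0,0,0,0,0,0,10]'
python3 - <<'E'
from m import *
w=env.read_camera("wrist");print(env.get_obs()["tool_pos"],env.get_obs()["force"])
a=cv2.resize(s["image"][130:250,330:450],None,fx=4,fy=4,interpolation=2);b=cv2.resize(w["image"][120:330,150:500],None,fx=1.6,fy=1.6)
crop(s["image"],330,120,120,130,4,'pics/a6.png');cv2.imwrite('pics/w6.png',w["image"][:,:,::-1])
E
```

```text
time_s: 10.7
tool_pos: [0.5336, -0.1379, 0.1266]
tool_rot: [-89.9, 0.0, -122.8]
force: [0.3, 0.0, -2.6]
grip_width: 0.0197
[ 0.53346575 -0.13792007  0.12654254] [ 0.23140719  1.52053215 -1.8692405 ]
```

View pics/a6.png

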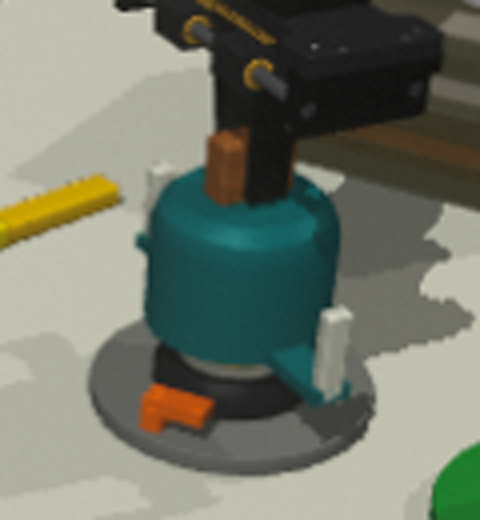

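View pics/w6.png

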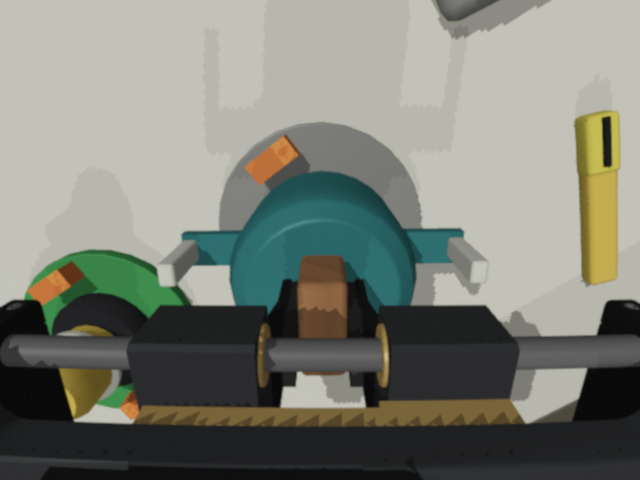

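```bash
python3 - <<'E'
from m import *
w=env.read_camera("wrist");print(env.get_obs()["tool_pos"])
print("cover wrist",plane(w,[(167,275),(479,270)],.0985).mean(0))
q=plane(w,[(219,205),(421,205),(320,123),(240,152),(395,150)],.012)
r=least_squares(lambda c:np.linalg.norm(q[:,:2]-c,axis=1)-.078,[.53,-.135]);print("keeper wrist",r.x,r.fun)
for x0,y0 in((.5325,-.135),(.532,-.137)):
  for rr,z in((.05,.085),(.078,.006)):
    P=[(x0+rr*np.cos(a),y0+rr*np.sin(a),z) for a in np.radians(np.arange(0,360,2))]
    u=proj(s,P);i,j=u[:,0].argmin(),u[:,0].argmax();print(rr,((u[[i,j]]-[330,120]+.5)*4-.5).round(1))
a=plane(s,[O((335,313),330,120,4)],.0985)[0];print("tab side",a,a[:2]-.087*np.array([np.cos(np.radians(147.5)),np.sin(np.radians(147.5))]))
E
```

```text
[ 0.53314319 -0.13786262  0.12613325]
cover wrist [ 0.53229904 -0.13574667  0.0985    ]
keeper wrist [ 0.53070273 -0.13397555] [-0.00060268  0.00014424 -0.00204737  0.00199758  0.0010343 ]
0.05 [[145.  254.4]
 [336.9 266.6]]
0.078 [[ 86.2 381.4]
 [372.6 398.5]]
0.05 [[147.7 253.1]
 [339.3 265.3]]
0.078 [[ 88.8 380. ]
 [374.9 397.1]]
tab side [ 0.45982937 -0.08920773  0.0985    ] [ 0.53320442 -0.13595279]
```

```bash
python3 -m pendant '[-0.02,0.02,-0.2,0,0,0,10,0,0,-0.2,0,0,0,10,0,0,-0.15,0,0,0,10,0,0,-0.15,0,0,0,10,0,0,0,0,0,0,10]'
```

```text
time_s: 11.62
tool_pos: [0.5317, -0.1369, 0.0971]
tool_rot: [-90.1, -0.0, -122.8]
force: [0.3, -0.0, -2.5]
grip_width: 0.0199
```

```bash
python3 -m pendant '[0,0,-0.1,0,0,0,10,0,0,-0.07,0,0,0,10,0,0,0,0,0,0,10,0,0,0,0,0,0,10]'
```

```text
time_s: 12.12
tool_pos: [0.5322, -0.137, 0.0911]
tool_rot: [-90.0, 0.0, -122.8]
force: [0.3, -0.2, -2.6]
grip_width: 0.0199
```

Still hanging freely (−2.6 N), so I'll lower a little more.

```bash
python3 -m pendant '[0,0,-0.05,0,0,0,10,0,0,0,0,0,0,10]';python3 - <<'E'
from m import *
crop(s["image"],330,120,120,130,4,'pics/a7.png')
E
```

```text
time_s: 12.38
tool_pos: [0.5325, -0.1371, 0.0902]
tool_rot: [-89.9, -0.0, -122.8]
force: [-1.7, 0.5, 4.4]
grip_width: 0.0199
```

View pics/a7.png

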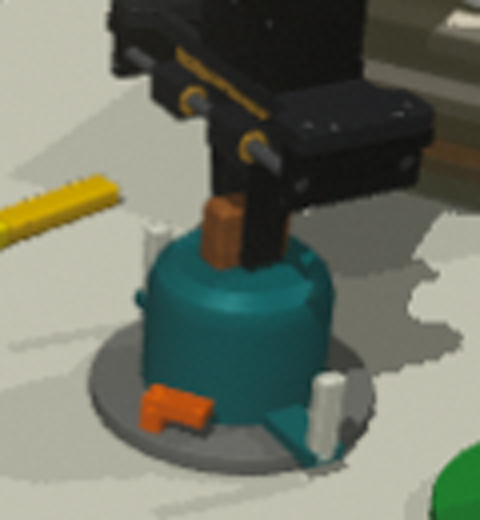

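Seated with contact (+4.4 N at the expected height). Releasing.

```bash
python3 -m pendant '[0,0,0,0,0,0,50,0,0,0,0,0,0,50,0,0,0,0,0,0,50,0,0,0,0,0,0,50,0,0,0.5,0,0,0,50,0,0,1,0,0,0,50,0,0,1,0,0,0,0,0,0,0.5,0,0,1,0]'
python3 - <<'E'
from m import *
print(env.get_obs()["force"])
w=env.read_camera("wrist");cv2.imwrite('pics/w8.png',w["image"][:,:,::-1])
crop(s["image"],330,120,120,130,4,'pics/a8.png')
E
```

```text
time_s: 13.48
tool_pos: [0.5332, -0.1371, 0.2115]
tool_rot: [-89.8, -0.0, -112.5]
force: [-0.0, -0.4, -0.6]
grip_width: 0.0372
[ 0.22326439  0.15929969 -0.55490202]
```

View pics/w8.png

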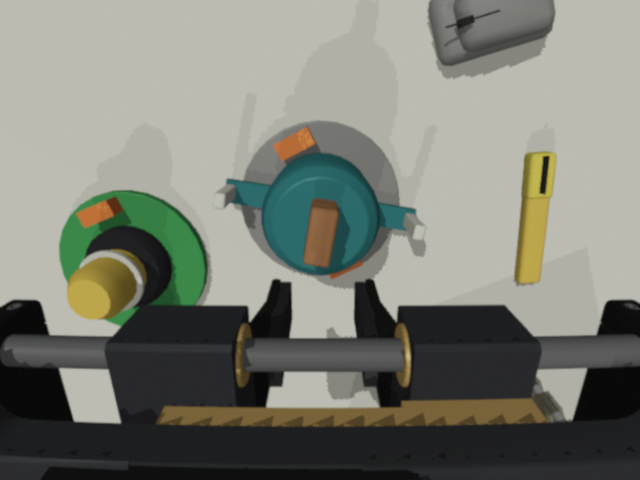

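View pics/a8.png

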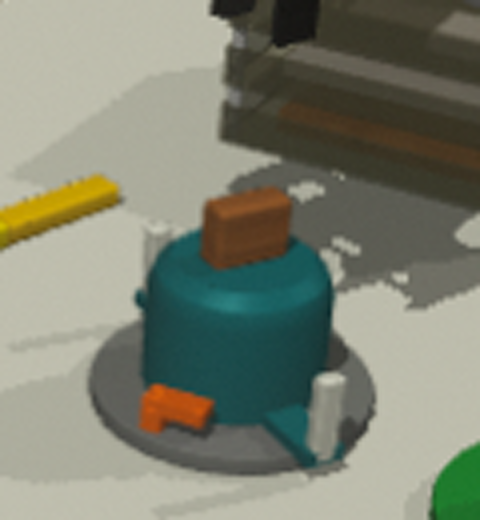

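```bash
python3 - <<'E'
from m import *
w=env.read_camera("wrist");print(env.get_obs()["tool_pos"],env.get_obs()["tool_rot"])
p=plane(w,[(221,198),(417,232)],.062);print(p.mean(0),p);d=p[1]-p[0];print(np.degrees(np.arctan2(d[1],d[0])),np.linalg.norm(d))
a=plane(s,[O((330,378),330,120,4)],.062)[0];print(a)
E
```

```text
[ 0.5313017  -0.13694083  0.20746663] [-9.01320928e+01 -1.20898136e-02 -1.12927118e+02]
[ 0.52859379 -0.13288433  0.062     ] [[ 0.4581945  -0.08700635  0.062     ]
 [ 0.59899307 -0.17876231  0.062     ]]
-33.09158104942728 0.16805770584261395
[ 0.45788809 -0.08868848  0.062     ]
```

```bash
python3 -m pendant '[0.3,0,0,0,0,1,0,0.3,0,0,0,0,1,0,0.3,0,0,0,0,1,0,0.3,0,0,0,0,1,0,0.3,0,0,0,0,1,0,0.3,0,0,0,0,1,0,0.4,0,0,0,0,1,0,0,0,0,0,0,1,0,0,0,0,0,0,1,0,0,0,0,0,0,1,0]'
python3 -m pendant '[0,0,0,0,0,1,0,0,0.05,0,0,0,0.3,0,0,0,-0.9,0,0,0,0,0,0,-0.9,0,0,0,0,0,0,-0.6,0,0,0,0,0,0,0,0,0,0,0,0,0,0,0,0,0,0]'
python3 - <<'E'
from m import *
print(env.get_obs()["tool_pos"],env.get_obs()["qpos"])
w=env.read_camera("wrist");cv2.imwrite('pics/w9.png',w["image"][:,:,::-1])
crop(s["image"],320,120,130,130,4,'pics/a9.png')
E
```

```text
time_s: 15.02
tool_pos: [0.6195, -0.1368, 0.2072]
tool_rot: [-90.0, 0.2, -12.5]
force: [0.9, -0.6, 0.1]
grip_width: 0.0004
time_s: 15.9
tool_pos: [0.6205, -0.1348, 0.1134]
tool_rot: [-90.0, -0.0, 0.2]
force: [0.5, -0.0, 1.4]
grip_width: 0.0007
[ 0.62098167 -0.13491734  0.11420614] [ 47.07919254  28.47553549 -48.68271607  91.5965294   22.39953688
  70.06815708  84.31108813]
```

View pics/w9.png

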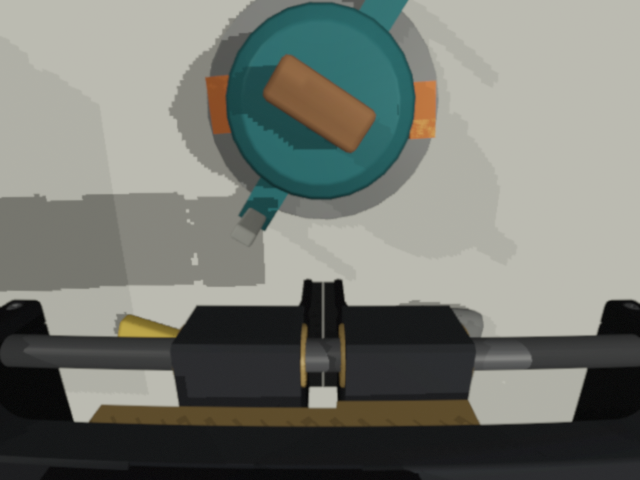

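View pics/a9.png

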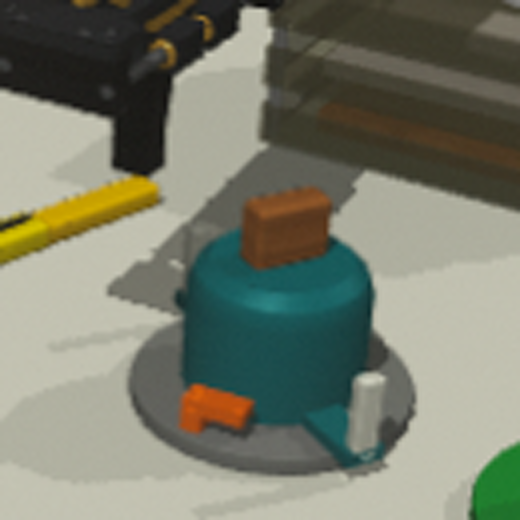

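```bash
python3 - <<'E'
from m import *
w=env.read_camera("wrist")
p=plane(w,[(245,238)],.062);print(p)
print("knob",plane(w,[(291,55),(266,92),(352,152),(376,115)],.12).mean(0))
print("catches",plane(w,[(217,105),(425,109)],.031))
E
```

```text
[[ 0.6051261  -0.18083327  0.062     ]]
knob [ 0.53024216 -0.13490299  0.12      ]
catches [[ 0.52880634 -0.20010523  0.031     ]
 [ 0.53072006 -0.07125942  0.031     ]]
```

```bash
python3 -m pendant '[0,0,-0.7,0,0,0,0,0,0,-0.7,0,0,0,0,0,0,-0.45,0,0,0,0,0,0,0,0,0,0,0,0,0,0,0,0,0,0]'
python3 - <<'E'
import numpy as np
r=.0885;th=np.radians(np.arange(0,-91,-6));print(np.c_[np.degrees(th[1:]),np.diff(r*np.cos(th))/.04,np.diff(r*np.sin(th))/.04].round(3))
E
```

```text
time_s: 16.82
tool_pos: [0.621, -0.1349, 0.0401]
tool_rot: [-90.0, -0.1, 0.2]
force: [1.0, -0.6, 0.6]
grip_width: 0.0002
[[-6.00e+00 -1.20e-02 -2.31e-01]
 [-1.20e+01 -3.60e-02 -2.29e-01]
 [-1.80e+01 -6.00e-02 -2.24e-01]
 [-2.40e+01 -8.30e-02 -2.16e-01]
 [-3.00e+01 -1.05e-01 -2.06e-01]
 [-3.60e+01 -1.26e-01 -1.94e-01]
 [-4.20e+01 -1.46e-01 -1.80e-01]
 [-4.80e+01 -1.64e-01 -1.64e-01]
 [-5.40e+01 -1.80e-01 -1.46e-01]
 [-6.00e+01 -1.94e-01 -1.26e-01]
 [-6.60e+01 -2.06e-01 -1.05e-01]
 [-7.20e+01 -2.16e-01 -8.30e-02]
 [-7.80e+01 -2.24e-01 -6.00e-02]
 [-8.40e+01 -2.29e-01 -3.60e-02]
 [-9.00e+01 -2.31e-01 -1.20e-02]]
```

```bash
python3 -m pendant '[-0.012,-0.23,0,0,0,-0.6,0,-0.036,-0.23,0,0,0,-0.6,0,-0.06,-0.224,0,0,0,-0.6,0,-0.083,-0.216,0,0,0,-0.6,0,-0.105,-0.206,0,0,0,-0.6,0,-0.126,-0.194,0,0,0,-0.6,0,0,0,0,0,0,0,0]'
python3 - <<'E'
from m import *
print(env.get_obs()["tool_pos"],env.get_obs()["force"])
w=env.read_camera("wrist");cv2.imwrite('pics/w10.png',w["image"][:,:,::-1])
crop(s["image"],320,120,130,130,4,'pics/a10.png')
E
```

```text
time_s: 17.7
tool_pos: [0.604, -0.1877, 0.0404]
tool_rot: [-90.0, -0.1, -35.8]
force: [-0.6, -0.2, -0.7]
grip_width: 0.0003
[ 0.60404352 -0.18691801  0.03994725] [ 0.22020797 -0.02434518  1.41871798]
```

View pics/w10.png

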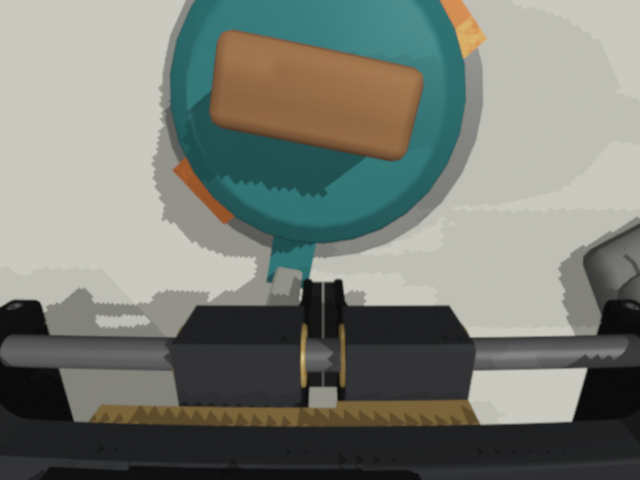

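View pics/a10.png

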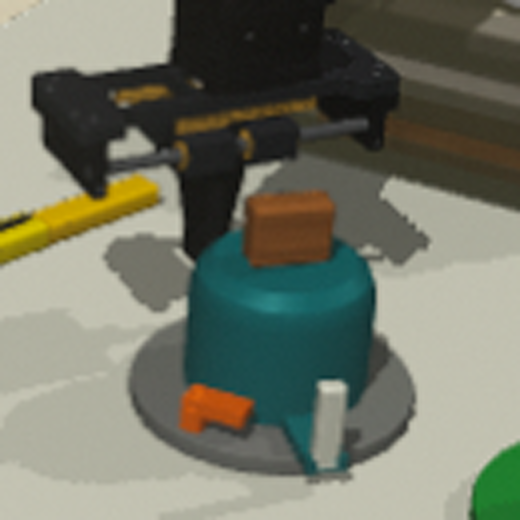

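The tab is being pushed and the cover turns, well clear of the knob. Continuing the arc.

```bash
python3 -m pendant '[-0.146,-0.18,0,0,0,-0.6,0,-0.164,-0.164,0,0,0,-0.6,0,-0.18,-0.146,0,0,0,-0.6,0,-0.194,-0.126,0,0,0,-0.6,0,0,0,0,0,0,0,0]'
python3 -m pendant '[-0.206,-0.105,0,0,0,-0.6,0,0,0,0,0,0,0,0]'
python3 - <<'E'
from m import *
print(env.get_obs()["tool_pos"],env.get_obs()["force"])
w=env.read_camera("wrist");cv2.imwrite('pics/w11.png',w["image"][:,:,::-1])
crop(s["image"],320,120,130,130,4,'pics/a11.png')
E
```

```text
time_s: 18.48
tool_pos: [0.576, -0.2117, 0.0393]
tool_rot: [-90.0, -0.0, -59.7]
force: [-0.1, -0.3, 0.2]
grip_width: 0.0007
time_s: 18.73
tool_pos: [0.5678, -0.2158, 0.0391]
tool_rot: [-90.0, -0.0, -65.6]
force: [-0.7, 0.6, -0.9]
grip_width: 0.0002
[ 0.56807989 -0.21549282  0.03904409] [ 0.69952471 -0.15671902 -0.72350255]
```

View pics/w11.png

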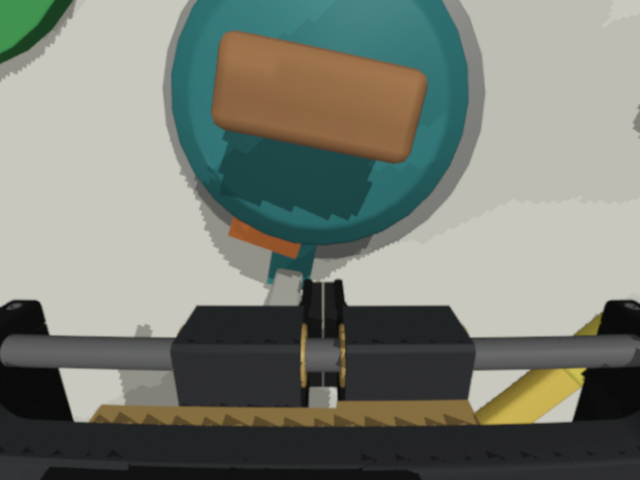

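View pics/a11.png

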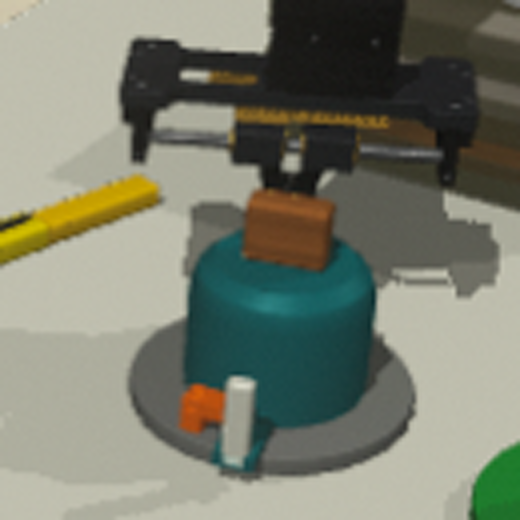

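The ears are going under the catches without resistance. I'll take smaller steps to the stop.

```bash
python3 -m pendant '[-0.107,-0.046,0,0,0,-0.3,0,-0.109,-0.04,0,0,0,-0.3,0,0,0,0,0,0,0,0]'
python3 -m pendant '[-0.073,-0.022,0,0,0,-0.2,0,0,0,0,0,0,0,0]'
python3 -m pendant '[-0.05,-0.013,0,0,0,-0.1,0,0,0,0,0,0,0,0]'
```

```text
time_s: 19.25
tool_pos: [0.5592, -0.219, 0.039]
tool_rot: [-90.0, 0.0, -71.7]
force: [-0.1, -0.1, -0.0]
grip_width: 0.0006
time_s: 19.5
tool_pos: [0.5561, -0.22, 0.039]
tool_rot: [-90.0, 0.0, -73.8]
force: [1.0, -0.3, 0.0]
grip_width: 0.0005
time_s: 19.75
tool_pos: [0.555, -0.2206, 0.0394]
tool_rot: [-89.9, -0.0, -74.8]
force: [2.7, 0.8, -1.1]
grip_width: 0.0006
```

```bash
python3 -m pendant '[-0.05,-0.012,0,0,0,0,0,0,0,0,0,0,0,0,0,0,0,0,0,0,0]'
python3 -m pendant '[-0.05,-0.01,0,0,0,0,0,0,0,0,0,0,0,0,0,0,0,0,0,0,0]'
python3 - <<'E'
from m import *
print(env.get_obs()["tool_pos"],env.get_obs()["force"])
w=env.read_camera("wrist");cv2.imwrite('pics/w12.png',w["image"][:,:,::-1])
crop(s["image"],320,120,130,130,4,'pics/a12.png')
E
```

```text
time_s: 20.12
tool_pos: [0.5541, -0.2211, 0.0397]
tool_rot: [-89.8, -0.1, -74.8]
force: [6.1, -0.2, -1.2]
grip_width: 0.0004
time_s: 20.5
tool_pos: [0.5539, -0.2211, 0.0402]
tool_rot: [-89.6, -0.1, -74.7]
force: [10.1, 0.1, -3.1]
grip_width: 0.0002
[ 0.55386058 -0.22111913  0.04013776] [ 9.62523286  0.57577887 -2.68337972]
```

View pics/w12.png

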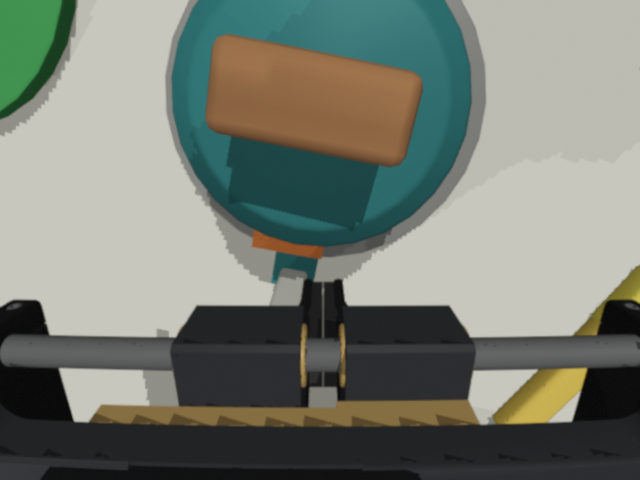

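View pics/a12.png

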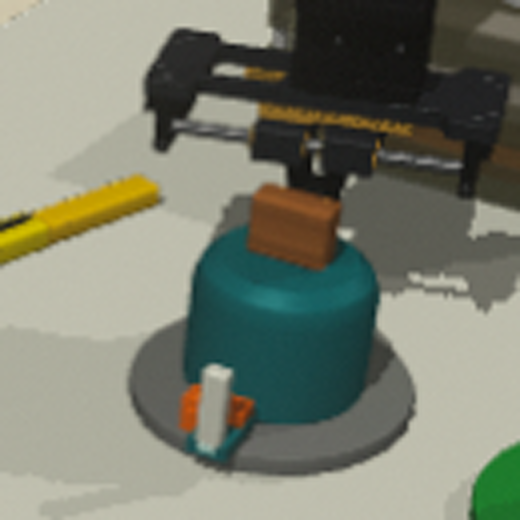

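```bash
python3 -m pendant '[0.1,0.02,0,0,0,0,0,0.2,0.03,0,0,0,0,0,0.2,-0.1,0,0,0,0,0,0,-0.2,0.7,0,0,0,0,0,0,1,0,0,0,0,0,0,1,0,0,0,0,0,0,1,0,0,0,0,0,-0.3,0.5,0,0,0,0,0,0,0,0,0,0,0]'
python3 - <<'E'
from m import *
print(env.get_obs()["tool_pos"],env.get_obs()["force"])
w=env.read_camera("wrist");cv2.imwrite('pics/w13.png',w["image"][:,:,::-1])
crop(s["image"],320,120,130,130,4,'pics/a13.png');crop(t["image"],360,185,130,130,4,'pics/t13.png')
E
```

```text
time_s: 21.78
tool_pos: [0.5706, -0.2455, 0.2083]
tool_rot: [-89.9, -0.1, -74.9]
force: [0.3, 0.5, 0.2]
grip_width: 0.0003
[ 0.56945172 -0.24348047  0.20570774] [ 0.48741156 -0.72029462 -0.73751794]
```

View pics/w13.png

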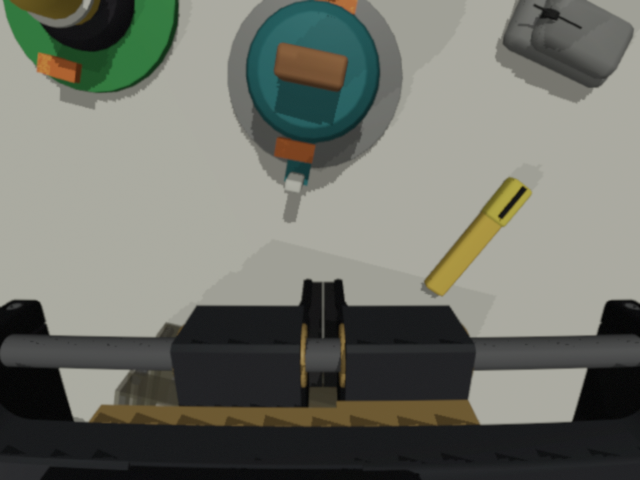

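View pics/a13.png

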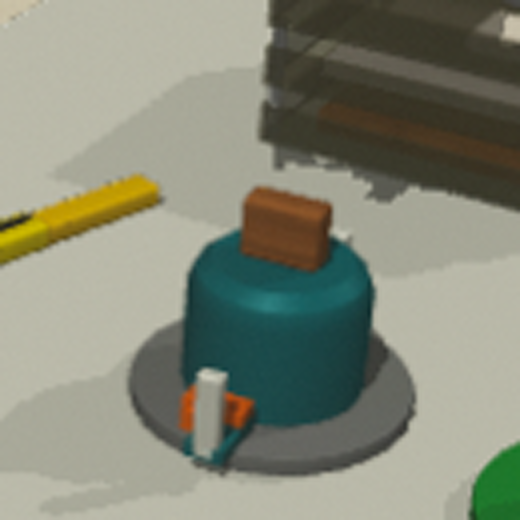

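View pics/t13.png

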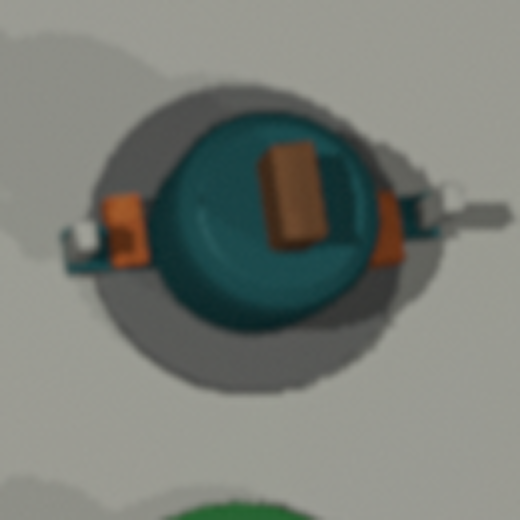

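```bash
python3 - <<'E'
from m import *
w=env.read_camera("wrist")
f=lambda p:O(p,360,185,4)
A=plane(t,f([(86,236)]),.062)[0];B=plane(t,f([(454,193)]),.062)[0]
print(A,B,(A+B)/2,np.linalg.norm(A-B),np.degrees(np.arctan2(A[1]-B[1],A[0]-B[0]))-90)
print(plane(s,[O((212,374),320,120,4)],.062),plane(w,[(294,184)],.062))
C=np.array([.532,-.135]);
for P in(A,B):print(np.degrees(np.arctan2(*(P[:2]-C)[::-1])))
k=plane(t,f([(262,160),(312,144),(326,240),(280,250)]),.12);print(k.mean(0),[np.degrees(np.arctan2(*(d[1::-1]))) for d in(k[0]-k[3],k[1]-k[2])])
print("keeper",plane(t,f([(106,200),(140,195),(148,262),(114,265)]),.031))
crop(t["image"],370,215,40,45,12,'pics/tA.png');crop(t["image"],445,215,40,45,12,'pics/tB.png');crop(s["image"],360,205,30,35,14,'pics/sA.png')
cv2.imwrite('pics/tAB.png',cv2.hconcat([cv2.imread('pics/tA.png')[:490,:390],cv2.imread('pics/sA.png')[:490,:400]]))
E
```

```text
[ 0.52516833 -0.04840759  0.062     ] [ 0.5398222  -0.22235202  0.062     ] [ 0.53249527 -0.13537981  0.062     ] 0.17456058756313025 4.815485837448662
[[ 0.52536971 -0.04871314  0.062     ]] [[ 0.53667454 -0.21936558  0.062     ]]
94.51097934453762
-84.88292449242559
[ 0.52815416 -0.13309764  0.12      ] [np.float64(6.579013675772654), np.float64(3.3130452727766633)]
keeper [[ 0.54838668 -0.06367681  0.031     ]
 [ 0.55030157 -0.0803507   0.031     ]
 [ 0.51714118 -0.08200448  0.031     ]
 [ 0.51623198 -0.06550572  0.031     ]]
```

View pics/tAB.png

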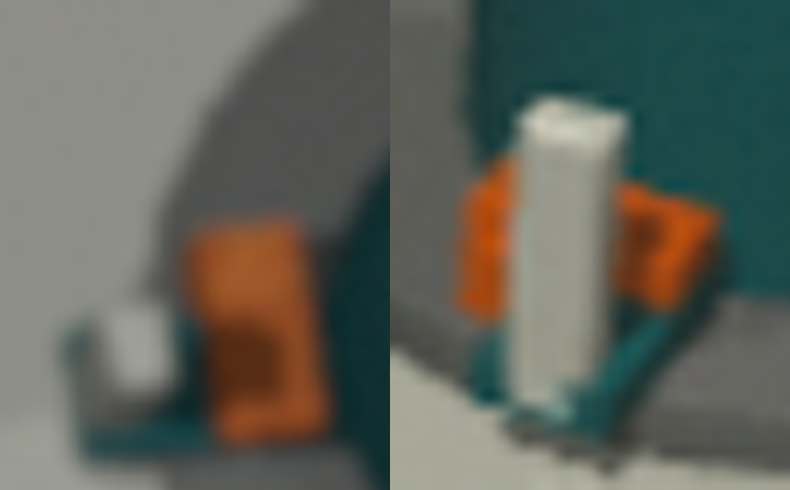

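View pics/tB.png

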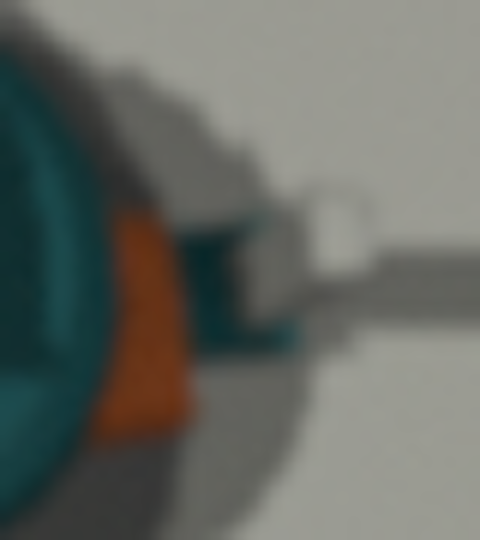

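The checks agree:
- **Cover:** yaw is 4.8° against the keeper's 4.5°, and the axis is at (0.5325, −0.1354). Both tabs are at r ≈ 87 mm at the height expected when seated.
- **Push:** it stalled at 10 N, which is the stop.
- **Robot:** clear of everything.

Handing in.

```bash
python3 - <<'E'
from m import *
crop(t["image"],0,0,640,480,1,'pics/final.png')
print(env.get_obs()["force"],env.get_obs()["time_s"]); print(env.sign_off())
E
```

```text
[-0.2233576  -0.18085273 -0.05360528] 22.175
the job is handed in; nothing more can be done
None
```

View pics/final.png

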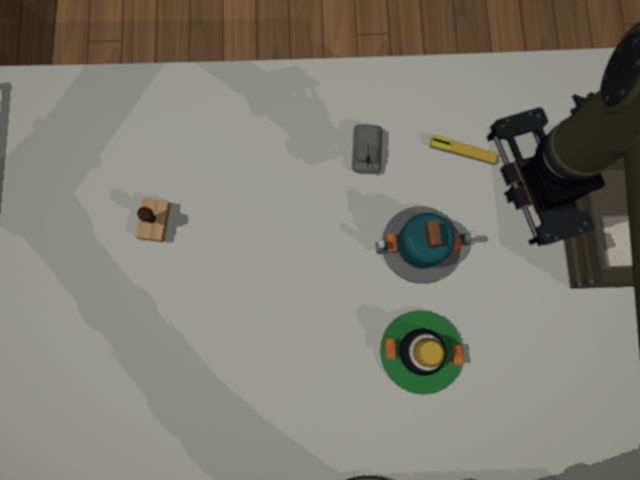

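The stamp ink is put away and the job is handed in, at 22 s of the 69 s allowed. I did it in the order asked:
- **Pot:** I pressed it to its end stop. The tip reached z = 70.2 mm against 25 N, and the white collar lies on the foam.
- **Cover:** I lifted it by the knob, lowered it upright over the pot about 53° counterclockwise of home, and let go once it touched the base.
- **Turn:** I pushed the white tab on the far side clockwise with closed fingers, clear of the knob, until it stalled at about 10 N.

**Last checks:** the cover's yaw was 4.8° and the keeper's 4.5°, which agree within the roughly 1° I can measure. Their centres agreed within about 1 mm. Both ears are under the catches. The mouse, highlighter, stamp and green look-alike are where they started, and the robot was touching nothing.

**Disagreement:** the wrist camera put the pushed tab about 4 mm from where the top camera did. That view was near the edge of the wrist picture, so I relied on the top camera; the side camera backed it on the other tab. In the side picture the cover seemed to rock slightly under the 10 N push, and it sat level again after I released it.

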